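Slide the loaded tea tray up onto the desk shelf

ROBOT

A 6-joint arm with a two-finger parallel gripper is mounted at the origin on the work surface. World frame = base frame: x ahead of the robot, y to its left, z up, the work surface at z = 0. Lengths are in m, angles in rad, forces in N, time in s.
With the tool pointing down it reaches from about 0.3 to 0.775 m from the base axis. Payload 14.6 kg.
Tool frame: the origin (TCP) lies at the very end of the fingers, on their centre line; the grasp point (between the pads) lies 19 mm behind it; z points along the fingers, y is the line along which they close (so a half turn about z gives the same grasp; the last joint's range is limited). The gripper opens to 94 mm and grips with 3 to 60 N. Pads are 16 mm wide; open, the fingers measure 119 mm over their backs; the gripper's body (75 mm by 177 mm) begins 78 mm behind the grasp point.
Start: joints at [-1.367, 0.3, 1.521, -0, 1.321, -0.067], TCP at [0.147, -0.53, 0.205] pointing down, gripper open.
Joint ranges: [-3.03, 3.03], [-0.79, 2.21], [0.23, 2.52], [-1.04, 4.18], [0, 3.07], [-2.55, 2.55]. Speed limits (rad/s): [2.22, 2.22, 2.57, 3.14, 3.14, 3.14].

INTERFACE

Orientations are given as [roll, pitch, yaw] about the fixed x, y, z axes, in that order (R = Rz(yaw) Ry(pitch) Rx(roll)).
In Python, from station import ctrl, cams gives the robot as it stands. The module is installed in compiled form; this text tells all that it offers.
- The arm moves only by the tool arm_command, never from a script. Its argument "plan" is a list that holds one entry, the list of rows, each a list of 7 numbers: the shift along the tool's x, y, z in mm, then the turn, a rotation vector about the tool's x, y, z in rad, then the closure, from -1 (fully open) to 1 (shut). A call has 1 to 12 rows; each row is the pose to reach, as a shift and turn from the pose commanded when the call began, along the tool's axes at that moment; what a row does not reach only later rows make up. A row lasts 1/10 s, in which the tool goes at most 50 mm and 8.59 degrees, less where a joint would pass 70% of its speed; a pose out of reach is approached as far as the arm can. A call with a gripper value outside its range is refused whole. The fingers move at their own pace and stop on an object; "squeeze" is the grip in N (left out, the last holds). Time passes only in rows, so rows that repeat a pose let the fingers close. It gives the time, the measured TCP pose, the force, the opening and the grip force at its end, in the units of the state.
- ctrl.get_obs(): the state, without advancing time (a new reading comes with each control period).
- cams.camera(name): name is "scene" or "top"; returns (picture, depth): 400x640x3 uint8, blue, green, red; 400x640 float32, m along the optical axis (not along the pixel's ray), 0 where there is no reading.
- cams.camera_info(name): a dict with "fx", "fy", "cx", "cy" (pixels), "world_to_cam" (4x4, takes a point from world to camera coordinates). Camera axes: x right, y down, z forward; pixel columns grow to the right and rows downward; lengths in m; the calibration is good to about 2 mm. A picture is of the moment at which its call begins. camera_info takes no time and is no camera call.
- ctrl.hand_in(): hands the job in; it is judged then, once.
The state is a dict: "time_s": time; "qpos": joint angles; "joint_vel": joint speeds; "tau": joint torques, N m; "ee_pos": TCP position; "eef_rot": TCP orientation; "force": force on the tool from outside, world axes, zero at the start; "moment": the same for the moment, N m; "grip_width": finger opening in m; "grip_force": force on a finger pad.
Only numpy, scipy, OpenCV 4.12 (cv2) and the standard library are available. Lean on these libraries where they do the work, as an engineer would, in place of code of your own. Each camera call takes 0.05 s, during which the arm holds its last target. There are 200 camera calls.

TASK

Make room on the desk: slide the loaded wooden tray along the desk and up over the step onto the low oak shelf, until the tray lies flat on the shelf with its leading end flush and square against the sliding bookend, wherever along its track that is clamped. The mug and jar stand loose on it, so do not carry it through the air: keep it nearly level with one end always resting, ease first the leading end and then the trailing end over the step, bring it up softly against the bookend and let it down gently. Leave everything else where it is and let go at the end.

Things in the scene. Friction and masses are not known exactly. Their poses are not given: they have to be found in the camera images.
- tray: rigid wooden tea tray, loose on the desk: 180 mm wide (its x), 260 long (its y), its +y end leading to the shelf. Flat underside, floor 7 mm thick, side walls 8 thick and 30 high; each end an upright 9 mm thick, 52 high, with a hand slot. Held by one end bar it drags on its other end. 0.65 to 0.92 kg loaded. Origin: centre of the underside, z up
- lead_bar (a point): centre of the grip bar over the hand slot of the tray's leading end: tray frame (0, 125.5, 42.5) mm. Bar: 9 mm thick (y), 150 wide (x), 33 to 52 mm above the underside. The slot below it is 80 mm wide, 19 to 33 mm high. Free room inside the tray beside the bar: 40 mm or more
- trail_bar (a point): centre of the like grip bar of the tray's trailing (-y) end: tray frame (0, -125.5, 42.5) mm
- lead_foot (a point): middle of the lower outer edge of the leading end: tray frame (0, 130, 0) mm
- trail_foot (a point): middle of the lower outer edge of the trailing end: tray frame (0, -130, 0) mm
- mug: terracotta-coloured mug standing loose on the tray, 72 mm wide, 85 mm high, with a handle; mass 0.17 to 0.31 kg; origin under its centre
- jar: glass jar with a cork lid standing loose on the tray beside the mug, 66 mm wide, 105 mm high; mass 0.14 to 0.26 kg; origin under its centre
- shelf: low oak desk shelf, fixed: a board lying on the desk, its top 18 mm above it. y: the way the tray slides on, z up. Origin at desk height on the lane's middle line (x = 0), 142.5 mm past the step edge. Board from x = -125 to 210, y = -142.5 to 245 mm. A plant and a pen cup stand beyond x = 125; a gallery 22 mm high runs along its x = 200 and y = 235 mm edges
- step_edge (a point): middle of the lane on the upper edge of the step: shelf frame (0, -142.5, 18) mm; the step's face is upright, 18 mm high, hard and square. Site axes as the shelf's
- track: flush aluminium track in the shelf board on the lane's middle line, with the bookend: an upright dark steel plate, 130 wide, 4 thick, 86 mm high, clamped hard where it was last left. Origin: shelf frame (0, 102.5, 18) mm, axes as the shelf's. The plate's face toward the tray lies 25 to 85 mm along y from the origin; where exactly is not reported: feel for it
- plant: small succulent in a white pot, 60 mm wide, about 80 tall, standing on the shelf on its far (+x) side; leave it alone; origin under its centre
- pencup: dark metal cup with pens, 60 mm wide, 155 tall with the pens, standing on the shelf on its far (+x) side; leave it alone; origin under its centre
- laptop: closed silver-grey laptop, 215 x 310 x 16 mm, lying on the desk; leave it alone; origin under its centre
- mouse: white computer mouse, 102 x 60 x 36 mm, on the desk; leave it alone; origin under its centre
- phone: black phone, 148 x 72 x 8 mm, on the desk; leave it alone; origin under its centre
- notebook: grey notebook, 105 x 150 x 17 mm, a pen fixed on its cover, on the desk; leave it alone; origin under its centre

How it is judged:
By the outcome, as a careful person would: the job done as asked, in the order asked, and still so for the second after the job is handed in, with the robot touching nothing.
It also fails if it takes over 64 s, if anything falls off the work surface, if the arm or the gripper's body presses on something with over 40 N, if the wrist force passes 120 N, or if a joint passes its speed limit or range.

## Working session

There is one attempt and no reset: what is moved stays moved. The work goes in short steps, Python scripts to look and compute and a tool call to move; the robot and the scene stay as the last step left them, time stands still between calls to the robot, and variables do not carry over. Pictures are saved under pics/ and viewed, at most 10 in all, crops included, and the job is handed in when it is done.

Besides the shell and the picture viewer there is one more tool, called in YAML: its name, and indented under it one key for each argument. arm_command: Moves the arm, as the interface text tells. Its arguments: {"type":"object","properties":{"plan":{"type":"array"},"squeeze":{"type":"number"}},"required":["plan"]}

```bash
mkdir -p pics; cat > h.py <<'E'
import numpy as np, cv2
from station import ctrl, cams
from scipy.spatial.transform import Rotation as R
def grab(name):
    p,d=cams.camera(name); return p,d,cams.camera_info(name)
def cloud(d,i):
    v,u=np.mgrid[0:d.shape[0],0:d.shape[1]]
    c=np.stack([(u-i['cx'])*d/i['fx'],(v-i['cy'])*d/i['fy'],d],-1)
    T=np.linalg.inv(i['world_to_cam'])
    return c@T[:3,:3].T+T[:3,3]
E
python3 - <<'E'
from h import *
print(ctrl.get_obs())
for n in('top','scene'):
    p,d,i=grab(n); cv2.imwrite(f'pics/{n}0.png',p); np.save(n+'d.npy',d); np.save(n+'p.npy',p); print(n,i)
E
```

```text
{'time_s': 0.0, 'qpos': array([-1.36658606e+00,  3.00450115e-01,  1.52162272e+00,  8.78719096e-06,
        1.32069643e+00, -6.66109345e-02]), 'joint_vel': array([ 4.95026455e-04,  8.92732500e-04,  7.64928692e-05,  1.10049196e-03,
       -3.65394899e-04,  9.39891842e-04]), 'tau': array([-4.24569644e-04, -5.31802511e+01, -3.52738237e+01,  7.08405278e-02,
        2.44555034e-02, -7.83539804e-05]), 'ee_pos': array([ 0.14707439, -0.52968108,  0.20488023]), 'eef_rot': array([-3.14041921e+00, -8.68101332e-05,  2.70818974e-01]), 'force': array([0.70540987, 0.01997556, 0.43551997]), 'moment': array([-0.02088649,  0.04305949, -0.02251958]), 'grip_force': 0.0, 'grip_width': 0.09403622944323788}
top {'fx': 480.3888388400743, 'fy': 480.3888388400743, 'cx': 315.92364413350566, 'cy': 201.7416633145647, 'world_to_cam': array([[ 0.03903416, -0.99922007, -0.00596522, -0.08252911],
       [-0.97509196, -0.03678582, -0.2187292 ,  0.59532172],
       [ 0.21833918,  0.01435455, -0.97576737,  1.30448443],
       [ 0.        ,  0.        ,  0.        ,  1.        ]])}
scene {'fx': 447.2456830758239, 'fy': 447.2456830758239, 'cx': 313.5048267770253, 'cy': 194.79407287196693, 'world_to_cam': array([[-0.10926346,  0.9938449 ,  0.01827038,  0.13187254],
       [ 0.56747909,  0.07745839, -0.81973635, -0.28871135],
       [-0.81610599, -0.07919917, -0.57244957,  1.88908234],
       [ 0.        ,  0.        ,  0.        ,  1.        ]])}
```

View pics/top0.png

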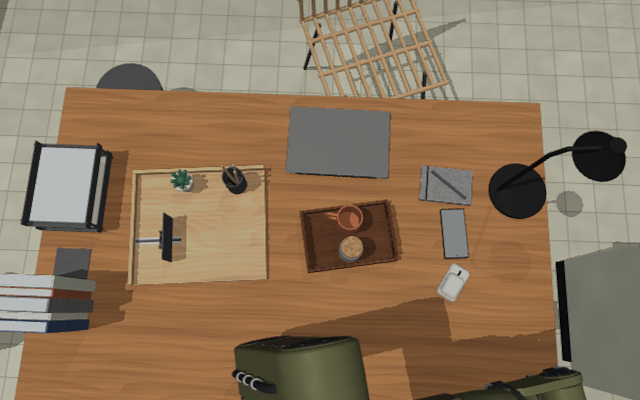

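View pics/scene0.png

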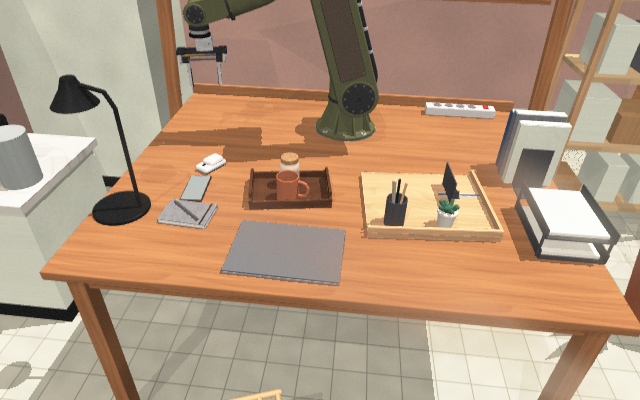

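The top view shows the tray around (350,236), tilted a few degrees and leading to the left (+y). The shelf step edge is at column 267 and the bookend plate at (167,238). The plant and pen cup are on the shelf's upper side at (181,180) and (234,179). In the scene view, the mug and jar stand side by side near the middle of the tray.

```bash
python3 - <<'E'
from h import *
d=np.load('topd.npy'); i=cams.camera_info('top'); P=cloud(d,i)
d2=np.load('scened.npy'); i2=cams.camera_info('scene'); P2=cloud(d2,i2)
def reg(P,u0,u1,v0,v1): return P[v0:v1,u0:u1].reshape(-1,3)
dk=reg(P,272,292,200,270); print('desk z',np.median(dk[:,2]), 'scene desk', np.median(reg(P2,335,355,180,200)[:,2]))
S=reg(P,128,272,160,290)
print('shelf z',np.median(S[:,2]))
top=S[(abs(S[:,2]-np.median(S[:,2]))<.006)]
# edge near tray: per x bin, min y
for x in np.arange(.30,.60,.03):
    t=top[abs(top[:,0]-x)<.015]
    if len(t): print('x %.2f ymin %.4f ymax %.4f'%(x,t[:,1].min(),t[:,1].max()))
print('shelf x range',np.percentile(top[:,0],[.2,99.8]))
pl=S[(S[:,2]>.05)&(S[:,0]<.5)]; print('plate n',len(pl)); 
if len(pl): print(np.percentile(pl,[2,50,98],axis=0))
for nm,Q in(('top',reg(P,292,412,190,285)),('scene',reg(P2,235,345,145,220))):
    b=Q[(Q[:,2]>.043)&(Q[:,2]<.06)]
    m=np.median(Q[Q[:,2]>.012],axis=0); print(nm,'tray med',m)
    for s in(1,-1):
        e=b[(s*(b[:,1]-m[1])>.105)]
        if len(e)>5:
            c=np.median(e,axis=0); f=np.polyfit(e[:,0],e[:,1],1); print(s,len(e),c,'xr',e[:,0].min(),e[:,0].max(),'y=%.4f x + %.4f'%tuple(f), 'zmax',np.percentile(e[:,2],95))
    for lo,hi in((.07,.088),(.095,.115)):
        e=Q[(Q[:,2]>lo)&(Q[:,2]<hi)]; print(lo,len(e),np.median(e,axis=0) if len(e) else '')
    w=Q[(Q[:,2]>.012)&(Q[:,2]<.06)]
    h=cv2.minAreaRect((w[:,:2]*1000).astype(np.float32)); print('rect',h)
E
```

```text
desk z -0.0002234803468444957 scene desk 0.0003060680731492016
shelf z 0.01776632201859396
x 0.36 ymin 0.1407 ymax 0.4565
x 0.39 ymin 0.0774 ymax 0.4582
x 0.42 ymin 0.0791 ymax 0.4599
x 0.45 ymin 0.0811 ymax 0.4644
x 0.48 ymin 0.0831 ymax 0.4656
x 0.51 ymin 0.0876 ymax 0.4674
x 0.54 ymin 0.0891 ymax 0.4708
x 0.57 ymin 0.0916 ymax 0.4721
shelf x range [0.35322374 0.69717851]
plate n 295
[[ 0.29889482 -0.07929063  0.05247668]
 [ 0.4447292   0.35282106  0.09348041]
 [ 0.49757109  0.35779312  1.40259528]]
top tray med [ 0.50989163 -0.15485854  0.04758344]
1 165 [ 0.48889105 -0.03000572  0.05127014] xr 0.4164412149163207 0.562963142072747 y=0.1737 x + -0.1150 zmax 0.05562363161475131
-1 184 [ 0.53027954 -0.27648275  0.05042209] xr 0.4591114921527488 0.6056008507874684 y=0.1745 x + -0.3694 zmax 0.05488595994387765
0.07 186 [ 0.52599936 -0.14161882  0.08067829]
0.095 348 [ 0.46801104 -0.15986981  0.11064702]
rect ((512.1738891601562, -153.49893188476562), (181.06590270996094, 260.3586120605469), 9.953731536865234)
scene tray med [ 0.56707695 -0.15021056  0.04669606]
1 80 [ 0.50964731 -0.02960633  0.05146294] xr 0.4209407790564701 0.5708217818754315 y=0.1685 x + -0.1155 zmax 0.054564318507704275
-1 85 [ 0.54077914 -0.27712676  0.05166225] xr 0.4604836987164991 0.613802712282387 y=0.1753 x + -0.3723 zmax 0.05396877702168261
0.07 305 [ 0.53730986 -0.151584    0.07988872]
0.095 196 [ 0.48342754 -0.16085157  0.11070765]
rect ((516.23046875, -155.54588317871094), (192.58450317382812, 260.166259765625), 10.500218391418457)
```

```bash
cat >> h.py <<'E'
def rel(pos,yaw,pitchx=0.,o=None):
    """move from current pose to a world TCP pos with tool x along yaw; pitchx = tray tilt (lead up +) about tray x"""
    o=o or ctrl.get_obs(); R0=R.from_euler('xyz',o['eef_rot'])
    R1=R.from_euler('z',yaw)*R.from_euler('x',pitchx)*R.from_euler('x',np.pi)
    return np.round(R0.inv().apply(np.array(pos)-o['ee_pos'])*1000,1), np.round((R0.inv()*R1).as_rotvec(),4)
E
python3 - <<'E'
from h import *
from scipy.optimize import least_squares
C=[]
for n,(u0,u1,v0,v1) in(('top',(125,275,155,292)),('scene',(350,505,160,245))):
    d=np.load(n+'d.npy'); P=cloud(d,cams.camera_info(n))[v0:v1,u0:u1].reshape(-1,3)
    t=P[(P[:,2]>.012)&(P[:,2]<.024)&(P[:,0]>.3)&(P[:,0]<.75)&(P[:,1]>.05)&(P[:,1]<.49)]
    # step edge points
    e=[]
    for x in np.arange(.38,.66,.01):
        s=t[abs(t[:,0]-x)<.005]
        if len(s)>5: e.append((x,s[:,1].min()))
    e=np.array(e); r=least_squares(lambda q:q[0]*e[:,0]+q[1]-e[:,1],[.07,.05],loss='soft_l1',f_scale=.002).x
    print(n,'step y=%.4f x + %.4f'%tuple(r),'yaw',np.arctan(r[0]))
    g=P[(P[:,2]>.008)&(P[:,2]<.045)&(P[:,0]>.3)&(P[:,0]<.75)&(P[:,1]>.05)&(P[:,1]<.49)]
    h=cv2.minAreaRect((g[:,:2]*1000).astype(np.float32)); print('rect',h,len(g))
    a=np.arctan(r[0]); ex=np.array([np.cos(a),np.sin(a)]); ey=np.array([-ex[1],ex[0]])
    gx=g[:,:2]@ex; gy=g[:,:2]@ey
    q=lambda v:np.percentile(v,[.1,.5,1,2,98,99,99.5,99.9]).round(4)
    print('x',q(gx),'y',q(gy))
    pl=P[(P[:,2]>.055)&(P[:,2]<.115)&(P[:,1]>.3)&(P[:,1]<.4)&(P[:,0]<.51)]
    if len(pl)>10:
        b=pl[pl[:,2]>.09]
        print('plate',len(pl),len(b),np.median(b,0),'x',b[:,0].min(),b[:,0].max(),'fit',np.polyfit(b[:,0],b[:,1],1))
        print(' y pct',np.percentile(b[:,:2]@ey,[2,10,50,90,98]).round(4),'xs',np.percentile(b[:,:2]@ex,[2,98]).round(4))
E
```

```text
top step y=0.0782 x + 0.0471 yaw 0.07806530823006534
rect ((536.9489135742188, 283.7777099609375), (404.7635803222656, 403.44818115234375), 1.6634554862976074) 14333
x [0.3822 0.3829 0.3845 0.3874 0.7092 0.7133 0.7152 0.7175] y [0.0465 0.0474 0.0492 0.0529 0.4266 0.43   0.4319 0.4337]
plate 236 102 [0.46178549 0.35505885 0.10065969] x 0.4156741389019123 0.5095085975906543 fit [0.06726299 0.32366154]
 y pct [0.3155 0.3159 0.3174 0.3198 0.3202] xs [0.4445 0.5338]
scene step y=0.0765 x + 0.0459 yaw 0.0763429170512665
rect ((532.2879028320312, 280.24639892578125), (345.45806884765625, 388.5421447753906), 4.5570831298828125) 6894
x [0.3823 0.386  0.3879 0.3927 0.7203 0.721  0.7217 0.7229] y [0.0446 0.0454 0.0466 0.05   0.4254 0.4284 0.43   0.4318]
plate 145 52 [0.46552558 0.35239937 0.1008824 ] x 0.41496657650555946 0.5092803015956897 fit [0.076993   0.31633164]
 y pct [0.3134 0.3145 0.3154 0.3173 0.3187] xs [0.4457 0.5346]
```

```bash
python3 - <<'E'
from h import *
print(rel([.4897,-.0300,.125],.172))
E
```

```text
(array([ 463.8, -389.7,   80.4]), array([-0.0011, -0.    ,  0.0988]))
```

arm_command:
  plan:
    - [[30,-25,5,0,0,0.01,0.15],[70,-59,12,0,0,0.02,0.15],[108,-91,19,0,0,0.03,0.15],[146,-123,25,0,0,0.04,0.15],[184,-155,32,0,0,0.05,0.15],[222,-187,38,0,0,0.06,0.15],[260,-218,45,0,0,0.07,0.15],[298,-250,52,0,0,0.08,0.15],[336,-282,58,0,0,0.09,0.15],[374,-314,65,0,0,0.099,0.15],[412,-346,71,0,0,0.099,0.15],[445,-374,77,0,0,0.099,0.15]]
  squeeze: 25

```text
time_s: 1.3
ee_pos: [0.4766, -0.0484, 0.1281]
eef_rot: [-3.142, 0.0, 0.172]
force: [0.4, -1.1, 0.4]
grip_width: 0.0395
grip_force: 0.0
```

```bash
python3 - <<'E'
from h import *
print(ctrl.get_obs())
print(rel([.4897,-.0300,.125],.172),rel([.4897,-.0300,.026],.172))
E
```

```text
{'time_s': 1.3, 'qpos': array([-1.77622120e-01,  2.26338370e-01,  1.80579419e+00,  1.05693570e-05,
        1.10951006e+00,  1.22099165e+00]), 'joint_vel': array([ 0.91522947,  0.52648163, -0.47583098, -0.00195807, -0.05392481,
        0.9134631 ]), 'tau': array([ -4.93078753, -50.43767095, -27.5401926 ,   0.16379362,
         0.14747794,  -1.70503903]), 'ee_pos': array([ 0.47664434, -0.04837667,  0.12811896]), 'eef_rot': array([-3.14156664e+00,  4.37039399e-05,  1.72177852e-01]), 'force': array([ 0.3747665 , -1.14805059,  0.3985847 ]), 'moment': array([-0.01219932, -0.06317607, -0.00501828]), 'grip_force': 0.0, 'grip_width': 0.039534832039137734}
(array([ 16. , -15.9,   3.1]), array([-0.    ,  0.    ,  0.0002])) (array([ 16. , -15.9, 102.1]), array([-0.    ,  0.    ,  0.0002]))
```

arm_command:
  plan:
    - [[19,-15.7,3,0,0,0,0.15],[19,-15.7,3,0,0,0,0.15],[19,-15.7,20,0,0,0,0.15],[19,-15.7,45,0,0,0,0.15],[19,-15.7,70,0,0,0,0.15],[19,-15.7,87,0,0,0,0.15],[19,-15.7,87,0,0,0,0.15]]

```text
time_s: 2.0
ee_pos: [0.4902, -0.0323, 0.0396]
eef_rot: [-3.14, 0.004, 0.171]
force: [-0.1, 0.1, 0.0]
grip_width: 0.0401
grip_force: 0.0
```

```bash
python3 - <<'E'
from h import *
print(ctrl.get_obs()['force'],rel([.4897,-.0300,.026],.172))
p,d,i=grab('scene'); p=p[100:260,200:440]; cv2.imwrite('pics/s1.png',cv2.resize(p,None,fx=3,fy=3))
E
```

```text
[-0.14428631  0.12156475  0.0476592 ] (array([-0.1, -2.3, 13.6]), array([-0.0012,  0.0039, -0.0009]))
```

View pics/s1.png

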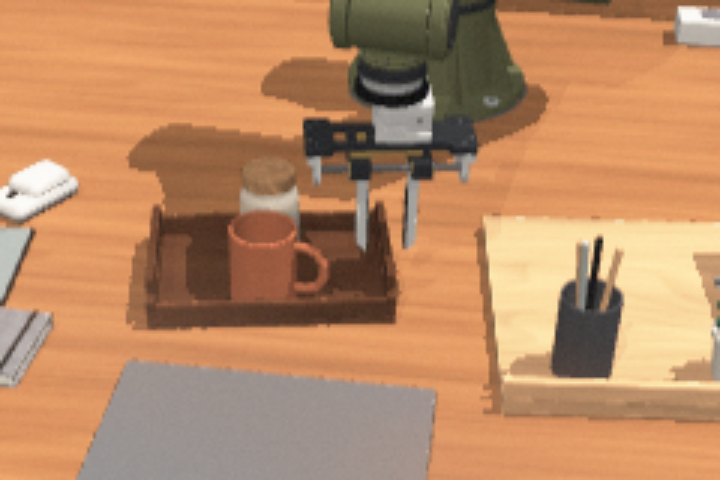

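The fingers straddle the lead bar, at about (385,215) in the crop. Next I descend and close.

arm_command:
  plan:
    - [[0,-2,7,0,0.003,0,0.15],[0,-2,13,0,0.003,0,0.15],[0,-2,13.5,0,0.003,0,0.4],[0,-2,13.5,0,0.003,0,0.6],[0,-2,13.5,0,0.003,0,0.75],[0,-2,13.5,0,0.003,0,0.85],[0,-2,13.5,0,0.003,0,1],[0,-2,13.5,0,0.003,0,1],[0,-2,13.5,0,0.003,0,1]]
  squeeze: 30

```text
time_s: 2.95
ee_pos: [0.4918, -0.0302, 0.0282]
eef_rot: [3.141, -0.004, 0.172]
force: [0.2, -5.7, 2.5]
grip_width: 0.0091
grip_force: 30.0
```

```bash
python3 - <<'E'
from h import *
o=ctrl.get_obs();print(o['ee_pos'],o['eef_rot'],o['force'],o['moment'],o['grip_width'],o['grip_force'])
E
```

```text
[ 0.49183971 -0.03015621  0.02823864] [ 3.14102905 -0.00363676  0.17174329] [ 0.21225788 -5.65261555  2.5215897 ] [-0.95300389 -0.03583762  0.0032297 ] 0.009073931495861448 30.000699162483215
```

```bash
cat >> h.py <<'E'
import json
A=.077; EX=np.array([np.cos(A),np.sin(A)]); EY=np.array([-EX[1],EX[0]])
def w2s(p): p=np.asarray(p); return np.array([p[:2]@EX,p[:2]@EY,p[2]])
def s2w(p): q=p[0]*EX+p[1]*EY; return np.array([*q,p[2]])
class Cmd:
    """commanded TCP pose, chained from the rows sent"""
    def __init__(s):
        j=json.load(open('cmd.json')); s.p=np.array(j['p']); s.R=R.from_rotvec(j['r'])
    def save(s): json.dump(dict(p=list(s.p),r=list(s.R.as_rotvec())),open('cmd.json','w'))
    def apply(s,row): s.p=s.p+s.R.apply(np.array(row[:3])/1000); s.R=s.R*R.from_rotvec(row[3:6]); s.save()
    def row(s,p,Rt,g): return [*(np.round(s.R.inv().apply(np.array(p)-s.p)*2000)/2),*np.round((s.R.inv()*Rt).as_rotvec(),3),g]
def toolR(yaw,tilt): return R.from_euler('z',yaw)*R.from_euler('x',tilt)*R.from_euler('x',np.pi)
def smooth(n): t=np.arange(1,n+1)/n; return t*t*(3-2*t)
def show(rows): print('[['+', '.join(str([float(v) for v in r]).replace('.0,',',').replace('.0]',']').replace('-0,','0,') for r in rows)+']]')
E
python3 - <<'E'
from h import *
json.dump(dict(p=[.14707439,-.52968108,.20488023],r=list(R.from_euler('xyz',[-3.14041921e+00,-8.68e-05,2.70818974e-01]).as_rotvec())),open('cmd.json','w'))
c=Cmd()
for r in([445,-374,77,0,0,.099],[19,-15.7,87,0,0,0],[0,-2,13.5,0,.003,0]): c.apply(r)
print(c.p,c.R.as_euler('xyz'),ctrl.get_obs()['ee_pos'])
# lead phase: keyframes (lead bar in shelf-rotated x,y ; trail x ; tilt)
def pose(lx,ly,yaw,tilt,h=.0275,dx=0,dz=0):
    # lead bar at lx,ly; trail foot on the desk
    Rt=R.from_euler('z',yaw)*R.from_euler('x',tilt)
    v=Rt.apply([0,.2555,h]); z=v[2]
    lead=s2w([lx,ly,0]); return np.array([lead[0],lead[1],z])
L0=w2s(c.p); print('lead now',L0)
h=c.p[2]
k0=np.array([L0[0],L0[1],.172,0]); k1=np.array([.5045,.012,.085,.025])
rows=[]
for t in smooth(24):
    k=k0+(k1-k0)*t; rows.append((pose(*k,h=h),toolR(k[2],k[3])))
d=Cmd()
for s in(0,12):
    rr=[d.row(p,Rt,1) for p,Rt in rows[s:s+12]]; show(rr); 
    d.p=d.p+d.R.apply(np.array(rr[-1][:3])/1000); d.R=d.R*R.from_rotvec(rr[-1][3:6])
E
```

```text
[ 0.4914555  -0.02937345  0.0278781 ] [-3.14041637e+00 -2.97039169e-03  1.71815513e-01] [ 0.49183971 -0.03015621  0.02823864]
lead now [ 0.48773978 -0.06709111  0.0278781 ]
[[[0, -0.5, 0, -0.001, -0.003, 0, 1], [0.5, -1.5, 0, -0.001, -0.003, 0.002, 1], [1, -3.5, -0.5, 0, -0.003, 0.004, 1], [2, -5.5, -0.5, 0.001, -0.003, 0.006, 1], [2.5, -8.5, -0.5, 0.002, -0.003, 0.01, 1], [4, -12, -1, 0.003, -0.003, 0.013, 1], [5, -16, -1.5, 0.004, -0.003, 0.018, 1], [6.5, -20, -1.5, 0.005, -0.003, 0.022, 1], [7.5, -24.5, -2, 0.007, -0.003, 0.027, 1], [9, -29, -2.5, 0.008, -0.003, 0.033, 1], [10.5, -34, -2.5, 0.01, -0.003, 0.038, 1], [12, -38.5, -3, 0.011, -0.003, 0.043, 1]]]
[[[1.5, -5, -0.5, 0.002, 0, 0.006, 1], [2.5, -10, -1, 0.003, 0, 0.011, 1], [4, -14.5, -1, 0.005, 0.001, 0.016, 1], [5, -19, -1.5, 0.006, 0.001, 0.021, 1], [6, -23, -1.5, 0.008, 0.001, 0.026, 1], [7.5, -27, -2, 0.009, 0.001, 0.03, 1], [8, -30.5, -2, 0.01, 0.001, 0.034, 1], [9, -33.5, -2.5, 0.011, 0.001, 0.037, 1], [9.5, -36, -2.5, 0.012, 0.001, 0.04, 1], [10, -37.5, -2.5, 0.012, 0.001, 0.042, 1], [10.5, -39, -3, 0.013, 0.001, 0.043, 1], [10.5, -39, -3, 0.013, 0.001, 0.044, 1]]]
```

arm_command:
  plan:
    - [[0,0,-1,0.003,0,0,1],[0.5,-1,-2,0.008,0,0.002,1],[1,-3,-3,0.012,0,0.004,1],[2,-5.5,-3,0.012,0,0.006,1],[2.5,-8.5,-3,0.012,0,0.01,1],[4,-12,-3,0.012,0,0.013,1],[5,-16,-3,0.012,0,0.018,1],[6.5,-20,-3,0.012,0,0.022,1],[7.5,-24.5,-3,0.012,0,0.027,1],[9,-29,-3,0.012,0,0.033,1],[10.5,-34,-3,0.012,0,0.038,1],[12,-38.5,-3,0.012,0,0.043,1]]

```text
time_s: 4.15
ee_pos: [0.4968, 0.0106, 0.031]
eef_rot: [-3.129, -0.003, 0.128]
force: [-0.0, -2.7, -4.5]
grip_width: 0.0088
grip_force: 30.0
```

arm_command:
  plan:
    - [[1.5,-5,-0.5,0.002,0,0.006,1],[2.5,-10,-1,0.003,0,0.011,1],[4,-14.5,-1,0.005,0,0.016,1],[5,-19,-1.5,0.006,0,0.021,1],[6,-23,-1.5,0.008,0,0.026,1],[7.5,-27,-2,0.009,0,0.03,1],[8,-30.5,-2,0.01,0,0.034,1],[9,-33.5,-2.5,0.011,0,0.037,1],[9.5,-36,-2.5,0.012,0,0.04,1],[10,-37.5,-2.5,0.012,0,0.042,1],[10.5,-39,-3,0.013,0,0.043,1],[10.5,-39,-3,0.013,0,0.043,1]]

```text
time_s: 5.35
ee_pos: [0.5022, 0.0504, 0.0345]
eef_rot: [-3.116, -0.002, 0.086]
force: [0.6, 0.2, -3.3]
grip_width: 0.0087
grip_force: 30.0
```

```bash
cat >> h.py <<'E'
def tray(P,y0,y1):
    """tray fit from the top camera: bars by height, in world and shelf coords"""
    pass
E
python3 - <<'E'
from h import *
c=Cmd(); c.apply([12,-38.5,-3,.012,0,.043]); c.apply([10.5,-39,-3,.013,0,.043])
o=ctrl.get_obs(); print(c.p,o['ee_pos'],w2s(c.p),w2s(o['ee_pos']),c.R.as_euler('xyz'),o['eef_rot'],o['force'],o['moment'])
p,d,i=grab('top'); cv2.imwrite('pics/t2.png',cv2.resize(p[130:310,110:410],None,fx=2.6,fy=2.6))
P=cloud(d,i); Q=P.reshape(-1,3); S=np.stack([Q[:,:2]@EX,Q[:,:2]@EY,Q[:,2]],1)
b=S[(S[:,2]>.043)&(S[:,2]<.06)&(S[:,1]<-.18)&(S[:,1]>-.3)&(S[:,0]>.38)&(S[:,0]<.65)]
print('trail bar',len(b),'xmid',(b[:,0].min()+b[:,0].max())/2,np.ptp(b[:,0]),'y',np.median(b[:,1]),np.polyfit(b[:,0],b[:,1],1))
E
```

```text
[0.50208734 0.05058779 0.03450532] [0.50220318 0.05036664 0.03454312] [0.50449105 0.01181536 0.03450532] [0.50458953 0.01158596 0.03454312] [-3.11519548e+00 -1.80558485e-03  8.58253942e-02] [-3.11601011e+00 -1.97285286e-03  8.57489816e-02] [ 0.58969187  0.23876917 -3.31163556] [ 0.04860734 -0.10073927  0.02783888]
trail bar 178 xmid 0.5053718918723473 0.15024223010808907 y -0.23668923629363275 [ 0.01097072 -0.24227399]
```

View pics/t2.png

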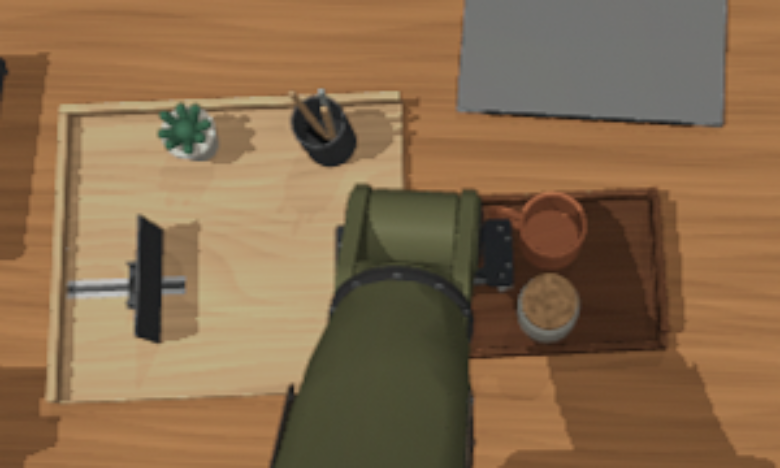

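The tray follows straight with the mug and jar upright. The gripper is at (420,250) in the crop and the step edge at column 405. Next I lift the lead end and carry it over the step.

```bash
cat >> h.py <<'E'
def leadpose(lx,ly,yaw,tilt,h=.0279):
    v=(R.from_euler('z',yaw)*R.from_euler('x',tilt)).apply([0,.2555,h]); l=s2w([lx,ly,0]); return np.array([l[0],l[1],v[2]])
def plan(segs,posef,g=1,k0=None):
    d=Cmd(); 
    for k1,n in segs:
        k0=np.array(k0,float);k1=np.array(k1,float); ps=[k0+(k1-k0)*t for t in smooth(n)]
        for s in range(0,n,12):
            rr=[d.row(posef(*k),toolR(k[2],k[3]),g) for k in ps[s:s+12]]; show(rr)
            d.p=d.p+d.R.apply(np.array(rr[-1][:3])/1000); d.R=d.R*R.from_rotvec(rr[-1][3:6])
        k0=k1
E
python3 - <<'E'
from h import *
plan([((.5055,.010,.083,.098),10),((.507,.096,.077,.098),24)],leadpose,k0=(.5045,.0118,.0858,.025))
E
```

```text
[[[0, 0, -0.5, 0.001, -0.002, 0, 1], [0, 0, -1.5, 0.006, -0.002, 0, 1], [0, 0.5, -4, 0.014, -0.002, 0.001, 1], [0.5, 0.5, -6.5, 0.024, -0.002, 0.001, 1], [0.5, 0.5, -9, 0.035, -0.002, 0.002, 1], [0.5, 1, -12, 0.046, -0.002, 0.002, 1], [1, 1, -14.5, 0.056, -0.002, 0.002, 1], [1, 1, -16.5, 0.064, -0.002, 0.003, 1], [1, 1.5, -18, 0.07, -0.002, 0.003, 1], [1, 1.5, -18.5, 0.072, -0.002, 0.003, 1]]]
[[[0, -0.5, 0.5, 0, 0, 0, 1], [0, -2, 0.5, 0, 0, 0, 1], [0, -4, 0.5, 0, 0, 0, 1], [0, -6.5, 1, 0, 0, 0, 1], [0.5, -9.5, 1, 0, 0, 0.001, 1], [0.5, -13.5, 1.5, 0, 0, 0.001, 1], [0.5, -17.5, 2, 0, 0, 0.001, 1], [0.5, -22.5, 2.5, 0, 0.001, 0.001, 1], [0.5, -27, 3, 0, 0.001, 0.002, 1], [1, -32.5, 3.5, 0, 0.001, 0.002, 1], [1, -37.5, 4, 0, 0.001, 0.003, 1], [1, -43, 4.5, 0, 0.001, 0.003, 1]]]
[[[0, -5.5, 0.5, 0, 0, 0, 1], [0, -10.5, 1, 0, 0, 0.001, 1], [0.5, -15.5, 1.5, 0, 0, 0.001, 1], [0.5, -20.5, 2, 0, 0, 0.001, 1], [0.5, -25, 2.5, 0, 0, 0.002, 1], [0.5, -29.5, 3, 0, 0, 0.002, 1], [0.5, -33, 3, 0, 0, 0.002, 1], [1, -36.5, 3.5, 0, 0, 0.002, 1], [1, -39, 4, 0, 0, 0.003, 1], [1, -41, 4, 0, 0, 0.003, 1], [1, -42.5, 4, 0, 0, 0.003, 1], [1, -42.5, 4, 0, 0, 0.003, 1]]]
```

arm_command:
  plan:
    - [[0,0,-0.5,0.001,0,0,1],[0,0,-1.5,0.006,0,0,1],[0,0.5,-4,0.014,0,0.001,1],[0.5,0.5,-6.5,0.024,0,0.001,1],[0.5,0.5,-9,0.035,0,0.002,1],[0.5,1,-12,0.046,0,0.002,1],[1,1,-14.5,0.056,0,0.002,1],[1,1,-16.5,0.064,0,0.003,1],[1,1.5,-18,0.07,0,0.003,1],[1,1.5,-18.5,0.072,0,0.003,1]]

```text
time_s: 6.4
ee_pos: [0.5034, 0.0482, 0.0531]
eef_rot: [-3.044, -0.002, 0.083]
force: [0.0, -0.8, -4.1]
grip_width: 0.0087
grip_force: 30.0
```

arm_command:
  plan:
    - [[0,-0.5,0,0,0,0,1],[0,-2,0,0,0,0,1],[0,-4,0.5,0,0,0,1],[0,-6.5,0.5,0,0,0,1],[0.5,-9.5,1,0,0,0.001,1],[0.5,-13.5,1.5,0,0,0.001,1],[0.5,-17.5,2,0,0,0.001,1],[0.5,-22.5,2.5,0,0,0.001,1],[0.5,-27,3,0,0,0.002,1],[1,-32.5,3.5,0,0,0.002,1],[1,-37.5,4,0,0,0.003,1],[1,-43,4.5,0,0,0.003,1]]

```text
time_s: 7.6
ee_pos: [0.5007, 0.0919, 0.0526]
eef_rot: [-3.044, -0.001, 0.08]
force: [0.6, -2.8, -4.5]
grip_width: 0.0083
grip_force: 30.0
```

arm_command:
  plan:
    - [[0,-5.5,0.5,0,0,0,1],[0,-10.5,1,0,0,0.001,1],[0.5,-15.5,1.5,0,0,0.001,1],[0.5,-20.5,2,0,0,0.001,1],[0.5,-25,2.5,0,0,0.002,1],[0.5,-29.5,3,0,0,0.002,1],[0.5,-33,3,0,0,0.002,1],[1,-36.5,3.5,0,0,0.002,1],[1,-39,4,0,0,0.003,1],[1,-41,4,0,0,0.003,1],[1,-42.5,4,0,0,0.003,1],[1,-42.5,4,0,0,0.003,1]]

```text
time_s: 8.8
ee_pos: [0.4983, 0.1343, 0.0529]
eef_rot: [-3.044, -0.001, 0.077]
force: [0.7, -0.1, -3.9]
grip_width: 0.0087
grip_force: 30.0
```

```bash
cat >> h.py <<'E'
def status():
    c=Cmd(); o=ctrl.get_obs(); print('t',o['time_s'],'cmd',w2s(c.p).round(4),'meas',w2s(o['ee_pos']).round(4),c.R.as_euler('xyz').round(4),o['eef_rot'].round(4),'F',o['force'].round(1),'M',o['moment'].round(2),o['grip_width'],o['grip_force'])
def bar(P,y0,y1,z0=.043,z1=.06):
    Q=P.reshape(-1,3); S=np.stack([Q[:,:2]@EX,Q[:,:2]@EY,Q[:,2]],1)
    b=S[(S[:,2]>z0)&(S[:,2]<z1)&(S[:,1]<y1)&(S[:,1]>y0)&(S[:,0]>.40)&(S[:,0]<.62)]
    print('bar n',len(b),'xmid %.4f w %.4f y %.4f z95 %.4f'%((b[:,0].min()+b[:,0].max())/2,np.ptp(b[:,0]),np.median(b[:,1]),np.percentile(b[:,2],95)),np.polyfit(b[:,0],b[:,1],1).round(4))
E
python3 - <<'E'
from h import *
c=Cmd()
for r in([1,1.5,-18.5,.072,0,.003],[1,-43,4.5,0,0,.003],[1,-42.5,4,0,0,.003]): c.apply(r)
status()
p,d,i=grab('top'); bar(cloud(d,i),-.2,-.1)
p,d,i=grab('scene'); cv2.imwrite('pics/s3.png',cv2.resize(p[100:260,220:520],None,fx=2.6,fy=2.6))
E
```

```text
t 8.8 cmd [0.5071 0.0958 0.0529] meas [0.5072 0.0956 0.0529] [-3.0432e+00 -1.0000e-03  7.6900e-02] [-3.044e+00 -1.200e-03  7.680e-02] F [ 0.7 -0.1 -3.9] M [-0.07 -0.02 -0.01] 0.008729218531944825 29.999695122241974
bar n 180 xmid 0.5043 w 0.1474 y -0.1531 z95 0.0555 [-0.003  -0.1516]
```

View pics/s3.png

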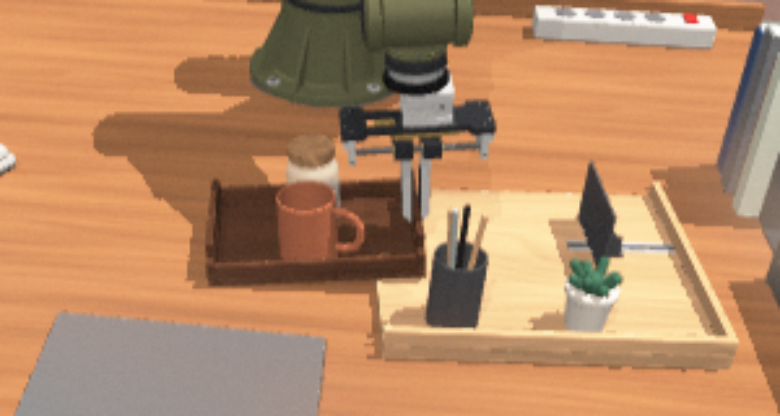

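The leading end is about 54 mm over the step, at (424,255) in the crop, and the load is upright. I lower it onto the step edge and release.

arm_command:
  plan:
    - [[0,0,0.5,-0.002,0,0,1],[0,0,1,-0.004,0,0,1],[0,0,1.5,-0.006,0,0,1],[0,0,2,-0.008,0,0,1],[0,0,2.3,-0.009,0,0,1],[0,0,2.6,-0.01,0,0,1],[0,0,2.6,-0.01,0,0,1]]

```text
time_s: 9.6
ee_pos: [0.4984, 0.1344, 0.0508]
eef_rot: [-3.054, -0.002, 0.077]
force: [-4.6, 2.3, 7.5]
grip_width: 0.0086
grip_force: 30.0
```

arm_command:
  plan:
    - [[0,0,2,-0.009,0,0,1],[0,0,1.8,-0.009,0,0,0.75],[0,0,1.8,-0.009,0,0,0.6],[0,0,1.8,-0.009,0,0,0.4],[0,0,1.8,-0.009,0,0,0.4]]

```text
time_s: 10.1
ee_pos: [0.4984, 0.1342, 0.0483]
eef_rot: [-3.063, -0.001, 0.077]
force: [-0.1, -0.4, 0.2]
grip_width: 0.0278
grip_force: 0.0
```

```bash
python3 - <<'E'
from h import *
c=Cmd()
for r in([0,0,2.6,-.01,0,0],[0,0,1.8,-.009,0,0]): c.apply(r)
status()
up=s2w([.507,.086,.165]); 
show([c.row(up,toolR(.076,.088),.15),c.row(s2w([.506,-.1539,.165]),toolR(.076,.088),.15),c.row(s2w([.506,-.1539,.090]),toolR(.076,.088),.15),c.row(s2w([.506,-.1539,.0275]),toolR(.076,.088),.15)])
E
```

```text
t 10.1 cmd [0.5071 0.0962 0.0485] meas [0.5072 0.0955 0.0483] [-3.0622e+00 -1.0000e-03  7.6900e-02] [-3.0635e+00 -1.2000e-03  7.6700e-02] F [-0.1 -0.4  0.2] M [-0.06  0.02  0.02] 0.027778208916852672 0.0
[[[0, 1, -117, 0.009, -0.001, 0.001, 0.15], [-1, 240, -136, 0.009, -0.001, 0.001, 0.15], [-1, 246, -61, 0.009, -0.001, 0.001, 0.15], [-1, 251, 1, 0.009, -0.001, 0.001, 0.15]]]
```

arm_command:
  plan:
    - [[0,0,0,0,0,0,0.3],[0,0,0,0,0,0,0.15],[0,0,-20,0.003,0,0,0.15],[0,1,-60,0.009,0,0,0.15],[0,1,-105,0.009,0,0,0.15],[0,10,-117,0.009,0,0,0.15],[0,50,-120,0.009,0,0,0.15],[-0.5,100,-124,0.009,0,0,0.15],[-0.5,150,-128,0.009,0,0,0.15],[-1,200,-132,0.009,0,0,0.15],[-1,235,-125,0.009,0,0,0.15],[-1,246,-105,0.009,0,0,0.15]]

```text
time_s: 11.3
ee_pos: [0.5171, -0.122, 0.1341]
eef_rot: [-3.056, -0.003, 0.074]
force: [0.3, 1.0, -0.1]
grip_width: 0.04
grip_force: 0.0
```

```bash
python3 - <<'E'
from h import *
c=Cmd(); c.apply([-1,246,-105,.009,0,0]); status()
p,d,i=grab('top'); P=cloud(d,i); bar(P,.07,.12,.055,.085)
p,d,i=grab('scene'); P=cloud(d,i); bar(P,-.18,-.13)
bar(P,.07,.12,.055,.085)
cv2.imwrite('pics/s4.png',cv2.resize(p[100:260,200:500],None,fx=2.6,fy=2.6))
E
```

```text
t 11.3 cmd [ 0.506  -0.1574  0.1337] meas [ 0.5061 -0.1614  0.1341] [-3.0532e+00 -1.0000e-03  7.6900e-02] [-3.0556 -0.0033  0.0736] F [ 0.3  1.  -0.1] M [-0.04  0.   -0.01] 0.040028280836542536 0.0
bar n 197 xmid 0.5053 w 0.1801 y 0.0961 z95 0.0780 [0.0001 0.0961]
bar n 88 xmid 0.5101 w 0.1570 y -0.1558 z95 0.0546 [ 0.0022 -0.1567]
bar n 111 xmid 0.5110 w 0.1760 y 0.0931 z95 0.0775 [0.004  0.0911]
```

View pics/s4.png

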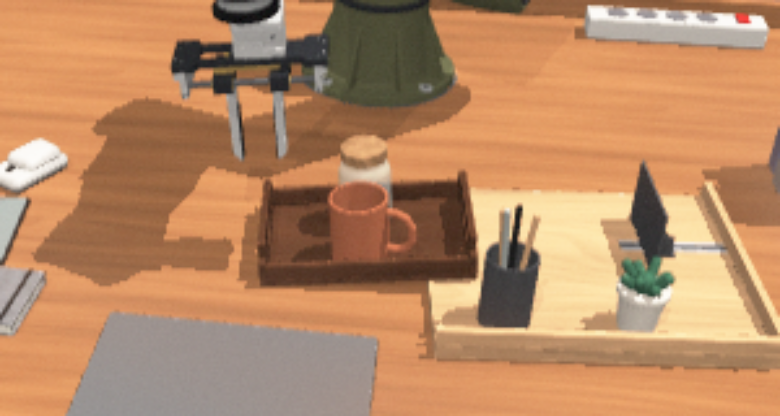

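The tray rests on its trailing foot and the step edge, and the mug and jar are upright. The open gripper is above the trail bar, with its fingertips at about (260,155) in the crop.

```bash
python3 - <<'E'
from h import *
c=Cmd(); g=toolR(.077,.088)
show([c.row(s2w([.507,-.1539-.088*.04,.0675]),g,.15),c.row(s2w([.507,-.1539,.0275]),g,.15)])
E
```

```text
[[[1, 6, 66, 0, -0.001, 0, 0.15], [1, 6, 106, 0, -0.001, 0, 0.15]]]
```

arm_command:
  plan:
    - [[1,6,0,0,0,0,0.15],[1,6,20,0,0,0,0.15],[1,6,50,0,0,0,0.15],[1,6,80,0,0,0,0.15],[1,6,98,0,0,0,0.15],[1,6,105,0,0,0,0.15],[1,6,105.5,0,0,0,0.15],[1,6,105.5,0,0,0,0.4],[1,6,105.5,0,0,0,0.6],[1,6,105.5,0,0,0,0.7],[1,6,105.5,0,0,0,0.7],[1,6,105.5,0,0,0,0.7]]

```text
time_s: 12.6
ee_pos: [0.5176, -0.1151, 0.0285]
eef_rot: [-3.055, -0.002, 0.077]
force: [-0.2, -0.3, -0.7]
grip_width: 0.0146
grip_force: 0.0
```

arm_command:
  plan:
    - [[0,0,0,0,0,0,0.78],[0,0,0,0,0,0,0.82],[0,0,0,0,0,0,1],[0,0,0,0,0,0,1],[0,0,0,0,0,0,1]]

```text
time_s: 13.1
ee_pos: [0.5175, -0.1149, 0.0283]
eef_rot: [-3.054, -0.001, 0.077]
force: [-0.9, 2.0, 1.7]
grip_width: 0.0089
grip_force: 30.0
```

```bash
python3 - <<'E'
from h import *
c=Cmd(); c.apply([1,6,105.5,0,0,0]); status()
E
```

```text
t 13.1 cmd [ 0.5071 -0.154   0.0281] meas [ 0.5072 -0.1543  0.0283] [-3.0532e+00 -1.0000e-03  7.6900e-02] [-3.0541e+00 -1.1000e-03  7.6900e-02] F [-0.9  2.   1.7] M [ 0.6   0.05 -0.04] 0.008888944307314468 30.000634789466858
```

```bash
cat >> h.py <<'E'
H=.0276
def trailpose(lx,lf,yaw,tilt):  # tilt>0: on step edge (lf unused); tilt<=0: pivot on lead foot at lf
    if tilt>0: y=.0463-.1985*np.cos(tilt)-H*np.sin(tilt); z=.018-.1985*np.sin(tilt)+H*np.cos(tilt)
    else: y=lf-.2555*np.cos(tilt)-H*np.sin(tilt); z=.018-.2555*np.sin(tilt)+H*np.cos(tilt)
    return s2w([lx,y,z])
E
python3 - <<'E'
from h import *
plan([((.5073,.1033,.077,-.023),24),((.5073,.300,.077,-.023),42)],trailpose,k0=(.5071,.1033,.077,.088))
E
```

```text
[[[0, 0, 0, -0.001, -0.001, 0, 1], [0, 0, -0.5, -0.003, -0.001, 0, 1], [0, -0.5, -1, -0.005, -0.001, 0, 1], [0, -0.5, -1.5, -0.009, -0.001, 0, 1], [0, -0.5, -2.5, -0.013, -0.001, 0, 1], [0, -0.5, -3.5, -0.018, -0.001, 0, 1], [0, -1, -4.5, -0.023, -0.001, 0, 1], [0, -1, -5.5, -0.029, -0.001, 0, 1], [0, -1.5, -7, -0.036, -0.001, 0, 1], [0, -1.5, -8, -0.042, -0.001, 0, 1], [0, -2, -9.5, -0.049, -0.001, 0, 1], [0, -2, -11, -0.056, -0.001, 0, 1]]]
[[[0, 0, -1.5, -0.007, 0, 0, 1], [0, -0.5, -2.5, -0.014, 0, 0, 1], [0, -0.5, -4, -0.02, 0, 0, 1], [0, -1, -5, -0.027, 0, 0, 1], [0, -1, -6.5, -0.033, 0, 0, 1], [0, -1, -8, -0.038, 0, 0, 1], [0, -1.5, -9, -0.043, 0, 0, 1], [0, -1.5, -10, -0.047, 0, 0, 1], [0, -1.5, -11, -0.051, 0, 0, 1], [0, -2, -11.5, -0.053, 0, 0, 1], [0, -2, -12, -0.055, 0, 0, 1], [0, -2, -12, -0.055, 0, 0, 1]]]
[[[0, 0, 0, 0, 0, 0, 1], [0, -1, 0, 0, 0, 0, 1], [0, -3, -0.5, 0, 0, 0, 1], [0, -5, -0.5, 0, 0, 0, 1], [0, -7.5, -0.5, 0, 0, 0, 1], [0, -11, -0.5, 0, 0, 0, 1], [0, -14.5, -0.5, 0, 0, 0, 1], [0, -18.5, -0.5, 0, 0, 0, 1], [0, -23, -0.5, 0, 0, 0, 1], [0, -28, -1, 0, 0, 0,
[... 178 characters left out ...]
5, -1, 0, 0, 0, 1], [0, -38.5, -1, 0, 0, 0, 1], [0, -45, -1, 0, 0, 0, 1], [0, -52, -1.5, 0, 0, 0, 1], [0, -59, -1.5, 0, 0, 0, 1], [0, -66, -1.5, 0, 0, 0, 1], [0, -73, -2, 0, 0, 0, 1], [0, -80, -2, 0, 0, 0, 1]]]
[[[0, -7, 0, 0, 0, 0, 1], [0, -13.5, 0, 0, 0, 0, 1], [0, -20, -0.5, 0, 0, 0, 1], [0, -26.5, -0.5, 0, 0, 0, 1], [0, -32.5, -0.5, 0, 0, 0, 1], [0, -38.5, -1, 0, 0, 0, 1], [0, -44, -1, 0, 0, 0, 1], [0, -49.5, -1, 0, 0, 0, 1], [0, -54.5, -1, 0, 0, 0, 1], [0, -59, -1, 0, 0, 0, 1], [0, -63, -1.5, 0, 0, 0, 1], [0, -66.5, -1.5, 0, 0, 0, 1]]]
[[[0, -3.5, 0, 0, 0, 0, 1], [0, -6, 0, 0, 0, 0, 1], [0, -8, 0, 0, 0, 0, 1], [0, -10, 0, 0, 0, 0, 1], [0, -10.5, 0, 0, 0, 0, 1], [0, -11, 0, 0, 0, 0, 1]]]
```

arm_command:
  plan:
    - [[0,0,0,-0.001,0,0,1],[0,0,-0.5,-0.003,0,0,1],[0,-0.5,-1,-0.005,0,0,1],[0,-0.5,-1.5,-0.009,0,0,1],[0,-0.5,-2.5,-0.013,0,0,1],[0,-0.5,-3.5,-0.018,0,0,1],[0,-1,-4.5,-0.023,0,0,1],[0,-1,-5.5,-0.029,0,0,1],[0,-1.5,-7,-0.036,0,0,1],[0,-1.5,-8,-0.042,0,0,1],[0,-2,-9.5,-0.049,0,0,1],[0,-2,-11,-0.056,0,0,1]]

```text
time_s: 14.3
ee_pos: [0.5174, -0.114, 0.0395]
eef_rot: [-3.111, -0.001, 0.077]
force: [-0.8, -0.0, -2.2]
grip_width: 0.0089
grip_force: 30.0
```

arm_command:
  plan:
    - [[0,0,-1.5,-0.007,0,0,1],[0,-0.5,-2.5,-0.014,0,0,1],[0,-0.5,-4,-0.02,0,0,1],[0,-1,-5,-0.027,0,0,1],[0,-1,-6.5,-0.033,0,0,1],[0,-1,-8,-0.038,0,0,1],[0,-1.5,-9,-0.043,0,0,1],[0,-1.5,-10,-0.047,0,0,1],[0,-1.5,-11,-0.051,0,0,1],[0,-2,-11.5,-0.053,0,0,1],[0,-2,-12,-0.055,0,0,1],[0,-2,-12,-0.055,0,0,1]]

```text
time_s: 15.5
ee_pos: [0.5173, -0.1124, 0.0515]
eef_rot: [3.118, -0.001, 0.077]
force: [-0.4, -2.5, -3.2]
grip_width: 0.0086
grip_force: 30.0
```

```bash
python3 - <<'E'
from h import *
c=Cmd(); c.apply([0,-2,-11,-.056,0,0]); c.apply([0,-2,-12,-.055,0,0]); status()
p,d,i=grab('top'); P=cloud(d,i); bar(P,.07,.12,.055,.085)
p,d,i=grab('scene'); cv2.imwrite('pics/s5.png',cv2.resize(p[100:260,200:500],None,fx=2.6,fy=2.6))
E
```

```text
t 15.5 cmd [ 0.5071 -0.1514  0.0513] meas [ 0.5071 -0.1519  0.0515] [ 3.119e+00 -1.000e-03  7.690e-02] [ 3.1177e+00 -1.1000e-03  7.6900e-02] F [-0.4 -2.5 -3.2] M [-0.27 -0.05 -0.03] 0.008599867675531359 29.99944657087326
bar n 212 xmid 0.5014 w 0.1559 y 0.1016 z95 0.0734 [-0.0043  0.1034]
```

View pics/s5.png

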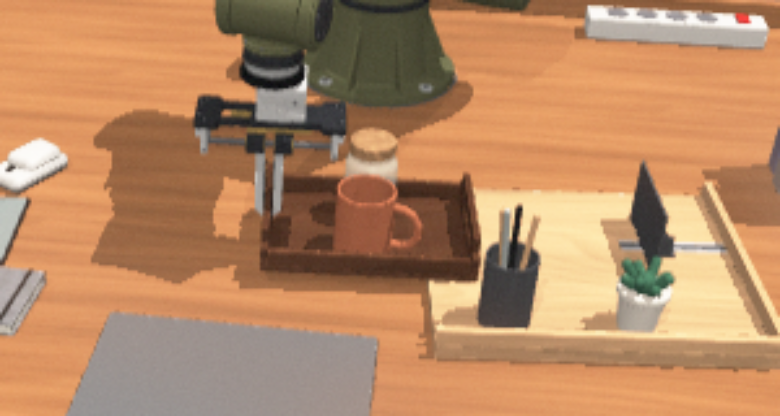

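The trailing end is lifted, the leading foot rests on the shelf (at (478,275) in the crop), and the load is upright. Now I push forward.

arm_command:
  plan:
    - [[0,0,0,0,0,0,1],[0,-1,0,0,0,0,1],[0,-3,0,0,0,0,1],[0,-5,0,0,0,0,1],[0,-7.5,0,0,0,0,1],[0,-11,-0.5,0,0,0,1],[0,-14.5,-0.5,0,0,0,1],[0,-18.5,-0.5,0,0,0,1],[0,-23,-0.5,0,0,0,1],[0,-28,-1,0,0,0,1],[0,-33.5,-1,0,0,0,1],[0,-39,-1,0,0,0,1]]

```text
time_s: 16.8
ee_pos: [0.5143, -0.073, 0.0515]
eef_rot: [3.118, -0.001, 0.077]
force: [-0.2, -3.5, -3.7]
grip_width: 0.009
grip_force: 30.0
```

arm_command:
  plan:
    - [[0,-6,0,0,0,0,1],[0,-12,-0.5,0,0,0,1],[0,-18,-0.5,0,0,0,1],[0,-24.5,-0.5,0,0,0,1],[0,-31,-1,0,0,0,1],[0,-37.5,-1,0,0,0,1],[0,-44,-1,0,0,0,1],[0,-50,-1.5,0,0,0,1],[0,-56,-1.5,0,0,0,1],[0,-61,-1.5,0,0,0,1],[0,-65,-1.5,0,0,0,1],[0,-67,-1.5,0,0,0,1]]

```text
time_s: 18.0
ee_pos: [0.5091, -0.0063, 0.0514]
eef_rot: [3.118, -0.001, 0.077]
force: [0.7, -3.6, -3.6]
grip_width: 0.0089
grip_force: 30.0
```

```bash
python3 - <<'E'
from h import *
c=Cmd(); c.apply([0,-39,-1,0,0,0]); c.apply([0,-67,-1.5,0,0,0]); status()
for n in('top','scene'):
    p,d,i=grab(n); P=cloud(d,i); bar(P,.18,.225,.055,.08)
    Q=P.reshape(-1,3); S=np.stack([Q[:,:2]@EX,Q[:,:2]@EY,Q[:,2]],1)
    for lo,hi in((.045,.062),(.075,.1),(.09,.108)):
        b=S[(S[:,2]>lo)&(S[:,2]<hi)&(S[:,1]>.3)&(S[:,1]<.335)&(S[:,0]>.40)&(S[:,0]<.60)]
        if len(b)>9: print(n,'plate',lo,len(b),b[:,0].min().round(4),b[:,0].max().round(4),np.percentile(b[:,1],[2,25,50,75,98]).round(4),np.polyfit(b[:,0],b[:,1],1).round(4))
E
```

```text
t 18.0 cmd [ 0.5071 -0.0454  0.0514] meas [ 0.5071 -0.0455  0.0514] [ 3.119e+00 -1.000e-03  7.690e-02] [ 3.1179e+00 -1.2000e-03  7.7100e-02] F [ 0.7 -3.6 -3.6] M [-0.52 -0.06  0.01] 0.008891652342607461 29.99931961297989
bar n 242 xmid 0.5035 w 0.1685 y 0.2068 z95 0.0738 [0.0038 0.2053]
top plate 0.045 82 0.4426 0.5709 [0.3159 0.3168 0.3174 0.3179 0.3191] [0.0037 0.3156]
top plate 0.075 138 0.4423 0.5711 [0.3156 0.3168 0.3174 0.318  0.3197] [0.0011 0.3169]
top plate 0.09 143 0.4423 0.5708 [0.3157 0.317  0.3178 0.3194 0.3211] [0.0027 0.3167]
bar n 122 xmid 0.5103 w 0.1539 y 0.2034 z95 0.0727 [0.0077 0.2006]
scene plate 0.045 69 0.447 0.5768 [0.3134 0.3146 0.3151 0.3156 0.3185] [0.0082 0.3112]
scene plate 0.075 104 0.4446 0.5765 [0.3132 0.3143 0.3151 0.3157 0.3179] [0.0067 0.3116]
scene plate 0.09 82 0.4446 0.5765 [0.3134 0.3146 0.3154 0.3164 0.319 ] [0.0046 0.3132]
```

arm_command:
  plan:
    - [[0,-1,0,0,0,0,1],[0,-3,0,0,0,0,1],[0,-6,0,0,0,0,1],[0,-10,0,0,0,0,1],[0.5,-15,-0.5,0,0,0,1],[0.5,-20.5,-0.5,0,0,0,1],[0.5,-26,-0.5,0,0,0,1],[0.5,-31.5,-0.5,0,0,0,1],[1,-37,-1,0,0,0,1],[1,-42.5,-1,0,0,0,1],[1,-48,-1,0,0,0,1],[1,-53.5,-1,0,0,0,1]]

```text
time_s: 19.3
ee_pos: [0.506, 0.0472, 0.0511]
eef_rot: [3.118, -0.001, 0.077]
force: [1.1, -3.1, -2.6]
grip_width: 0.0088
grip_force: 30.0
```

arm_command:
  plan:
    - [[0,-5.5,0,0,0,0,1],[0,-11,0,0,0,0,1],[0,-16,-0.5,0,0,0,1],[0.5,-21,-0.5,0,0,0,1],[0.5,-25.5,-0.5,0,0,0,1],[0.5,-30,-0.5,0,0,0,1],[0.5,-34,-1,0,0,0,1],[0.5,-37.5,-1,0,0,0,1],[0.5,-40,-1,0,0,0,1],[0.5,-41.5,-1,0,0,0,1],[0.5,-42.5,-1,0,0,0,1],[0.5,-42.5,-1,0,0,0,1]]

```text
time_s: 20.5
ee_pos: [0.5033, 0.0893, 0.0511]
eef_rot: [3.118, -0.001, 0.077]
force: [0.1, -1.4, -3.2]
grip_width: 0.0084
grip_force: 30.0
```

```bash
python3 - <<'E'
from h import *
c=Cmd(); c.apply([1,-53.5,-1,0,0,0]); c.apply([.5,-42.5,-1,0,0,0]); status()
for n in('top','scene'):
    p,d,i=grab(n); P=cloud(d,i); bar(P,.28,.311,.055,.08)
cv2.imwrite('pics/s6.png',cv2.resize(p[100:260,200:500],None,fx=2.6,fy=2.6))
E
```

```text
t 20.5 cmd [0.5086 0.0506 0.0512] meas [0.5086 0.0504 0.0511] [ 3.119e+00 -1.000e-03  7.690e-02] [ 3.1181e+00 -1.2000e-03  7.6800e-02] F [ 0.1 -1.4 -3.2] M [-0.07 -0.04  0.02] 0.008423879023819828 29.999280273914337
bar n 248 xmid 0.5066 w 0.1484 y 0.3019 z95 0.0742 [-0.0007  0.3029]
bar n 140 xmid 0.5080 w 0.1514 y 0.2988 z95 0.0730 [0.0057 0.2968]
```

View pics/s6.png

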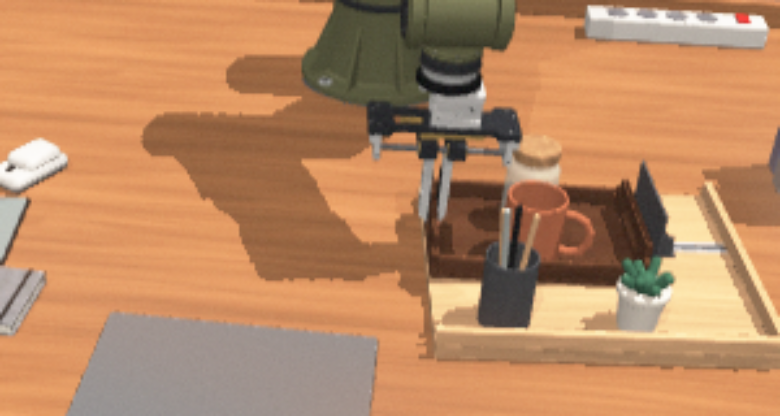

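The leading end, at (630,260) in the crop, is about 9 mm short of the bookend plate, and the trailing end is just at the step. I ease forward and part-way down, then feel for the plate.

arm_command:
  plan:
    - [[0,-1,0,0,0,0,1],[0,-2,0,0,0,0,1],[0,-3,0,0,0,0,1],[0,-4,0.5,0.002,0,0,1],[0,-4.5,1.2,0.005,0,0,1],[0,-5,2,0.008,0,0,1],[0,-5,2.7,0.011,0,0,1],[0,-5,3,0.012,0,0,1]]

```text
time_s: 21.4
ee_pos: [0.5029, 0.0941, 0.0479]
eef_rot: [3.13, -0.001, 0.077]
force: [-0.1, -4.0, -3.4]
grip_width: 0.0089
grip_force: 30.0
```

arm_command:
  plan:
    - [[0,-0.5,0,0,0,0,1],[0,-1,0,0,0,0,1],[0,-1.5,0,0,0,0,1],[0,-2,0,0,0,0,1]]

```text
time_s: 21.8
ee_pos: [0.5028, 0.0961, 0.048]
eef_rot: [3.13, -0.001, 0.077]
force: [-0.2, -3.7, -2.6]
grip_width: 0.0086
grip_force: 30.0
```

arm_command:
  plan:
    - [[0,-0.4,0,0,0,0,1],[0,-0.8,0,0,0,0,1],[0,-1.2,0,0,0,0,1],[0,-1.2,0,0,0,0,1]]

```text
time_s: 22.2
ee_pos: [0.5027, 0.0973, 0.048]
eef_rot: [3.13, -0.001, 0.077]
force: [1.2, -3.2, -3.0]
grip_width: 0.0086
grip_force: 30.0
```

arm_command:
  plan:
    - [[0,-0.4,0,0,0,0,1],[0,-0.8,0,0,0,0,1],[0,-1.2,0,0,0,0,1],[0,-1.2,0,0,0,0,1]]

```text
time_s: 22.6
ee_pos: [0.5027, 0.098, 0.048]
eef_rot: [3.129, -0.001, 0.077]
force: [1.3, -8.5, -4.1]
grip_width: 0.0084
grip_force: 30.0
```

Contact: the push force jumped to 8.5 N. Now I let the trailing end down softly.

arm_command:
  plan:
    - [[0,0,0.4,0.0015,0,0,1],[0,0,0.8,0.003,0,0,1],[0,0,1.2,0.0045,0,0,1],[0,0,1.6,0.006,0,0,1],[0,0,1.9,0.0075,0,0,1],[0,0,2.2,0.0085,0,0,1],[0,0,2.2,0.0085,0,0,1]]

```text
time_s: 23.3
ee_pos: [0.5028, 0.0981, 0.0461]
eef_rot: [3.138, -0.002, 0.077]
force: [-1.2, -6.9, 0.7]
grip_width: 0.0087
grip_force: 30.0
```

```bash
python3 - <<'E'
from h import *
c=Cmd()
for r in([0,-5,3,.012,0,0],[0,-2,0,0,0,0],[0,-1.2,0,0,0,0],[0,-1.2,0,0,0,0],[0,0,2.2,.0085,0,0]): c.apply(r)
status()
E
```

```text
t 23.3 cmd [0.5086 0.06   0.0458] meas [0.5088 0.0591 0.0461] [ 3.1395e+00 -1.0000e-03  7.6900e-02] [ 3.1379e+00 -1.5000e-03  7.6800e-02] F [-1.2 -6.9  0.7] M [-1.12  0.09  0.04] 0.008715776874488157 30.00025302171707
```

arm_command:
  plan:
    - [[0,-0.2,0.2,0.001,0,0,1],[0,-0.4,0.4,0.0025,0,0,1],[0,-0.6,0.4,0.0025,0,0,1],[0,-0.6,0.4,0.0025,0,0,1]]

```text
time_s: 23.7
ee_pos: [0.5028, 0.0982, 0.046]
eef_rot: [3.139, -0.002, 0.077]
force: [-2.1, -12.2, 6.9]
grip_width: 0.0088
grip_force: 30.0
```

```bash
python3 - <<'E'
from h import *
c=Cmd(); c.apply([0,-.6,.4,.0025,0,0]); status()
for n in('top','scene'):
    p,d,i=grab(n); P=cloud(d,i); bar(P,.29,.3125,.05,.08)
    cv2.imwrite(f'pics/{n}7.png',cv2.resize(p[130:290,110:360] if n=='top' else p[110:240,340:520],None,fx=3,fy=3))
E
```

```text
t 23.7 cmd [0.5086 0.0606 0.0454] meas [0.5089 0.0592 0.046 ] [-3.1412e+00 -1.0000e-03  7.6900e-02] [ 3.1394e+00 -1.6000e-03  7.6900e-02] F [ -2.1 -12.2   6.9] M [-2.17  0.58  0.02] 0.008833726953511796 30.00118911266327
bar n 197 xmid 0.5065 w 0.1782 y 0.3088 z95 0.0738 [-0.0014  0.3094]
bar n 143 xmid 0.5037 w 0.1628 y 0.3068 z95 0.0726 [0.0049 0.305 ]
```

View pics/scene7.png

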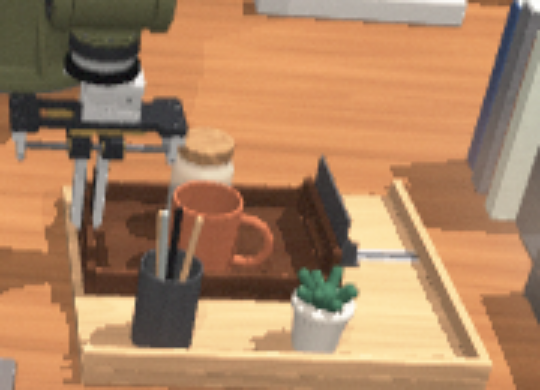

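The tray's leading end meets the plate at (325,230) in the crop, the tray is flat on the shelf, and the push meets a firm stop with no yaw moment. I ease the down-force and release.

arm_command:
  plan:
    - [[0,0.2,-0.5,0,0,0,1],[0,0.4,-0.7,0,0,0,1],[0,0.4,-0.7,0,0,0,0.8],[0,0.4,-0.7,0,0,0,0.7],[0,0.4,-0.7,0,0,0,0.5],[0,0.4,-0.7,0,0,0,0.3],[0,0.4,-0.7,0,0,0,0.2],[0,0.4,-0.7,0,0,0,0.2]]

```text
time_s: 24.6
ee_pos: [0.5026, 0.0987, 0.0461]
eef_rot: [3.141, -0.001, 0.077]
force: [0.2, 0.4, -0.8]
grip_width: 0.0373
grip_force: 0.0
```

arm_command:
  plan:
    - [[0,0,-10,0,0,0,0.2],[0,0,-35,0,0,0,0.2],[0,0,-70,0,0,0,0.2],[0,0,-110,0,0,0,0.2],[0,30,-140,0,0,0,0.2],[0,80,-150,0,0,0,0.2],[0,130,-150,0,0,0,0.2],[0,180,-150,0,0,0,0.2],[0,230,-150,0,0,0,0.2],[0,260,-150,0,0,0,0.2],[0,260,-150,0,0,0,0.2]]

```text
time_s: 25.7
ee_pos: [0.5221, -0.1638, 0.1968]
eef_rot: [3.14, -0.001, 0.073]
force: [-0.2, -0.4, -0.1]
grip_width: 0.0373
grip_force: 0.0
```

```bash
python3 - <<'E'
from h import *
o=ctrl.get_obs(); print(o['time_s'],o['ee_pos'],o['force'])
for n in('top','scene'):
    p,d,i=grab(n); P=cloud(d,i); bar(P,.29,.3125,.05,.08); bar(P,.04,.075,.055,.08)
    cv2.imwrite(f'pics/{n}8.png',cv2.resize(p[130:300,110:370] if n=='top' else p[110:240,340:520],None,fx=3,fy=3))
    Q=P.reshape(-1,3); S=np.stack([Q[:,:2]@EX,Q[:,:2]@EY,Q[:,2]],1)
    b=S[(S[:,2]>.08)&(S[:,2]<.107)&(S[:,1]>.3)&(S[:,1]<.335)&(S[:,0]>.40)&(S[:,0]<.60)]
    print('plate',b[:,0].min(),b[:,0].max(),np.percentile(b[:,1],[2,50,98]),np.polyfit(b[:,0],b[:,1],1))
E
```

```text
25.7 [ 0.52208195 -0.16381227  0.19675895] [-0.20212344 -0.4068676  -0.12347121]
bar n 205 xmid 0.5065 w 0.1782 y 0.3087 z95 0.0737 [0.0086 0.3042]
bar n 199 xmid 0.5050 w 0.1716 y 0.0609 z95 0.0738 [0.0065 0.0579]
plate 0.4417599852157907 0.5710608080477185 [0.31588903 0.31775495 0.32143555] [0.00143386 0.31736193]
bar n 142 xmid 0.5116 w 0.1753 y 0.3069 z95 0.0726 [0.0061 0.3042]
bar n 101 xmid 0.5103 w 0.1548 y 0.0579 z95 0.0723 [0.0063 0.0551]
plate 0.4392672014867684 0.5737170306918813 [0.31367188 0.31534384 0.31863859] [0.00329038 0.31393506]
```

View pics/top8.png

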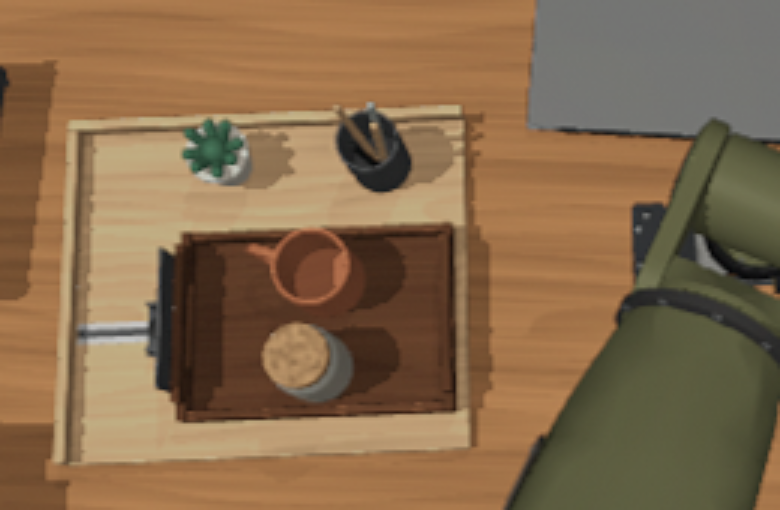

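The tray lies flat on the shelf. Its leading end, at column 178 in the crop, is against the plate from (165,250) to (165,390). The mug, jar, plant and pen cup are upright, and the gripper is clear.

```bash
python3 -c "
from station import ctrl
print(ctrl.hand_in())"
```

```text
the job is handed in; nothing more can be done
None
```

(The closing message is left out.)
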